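# Turn a print roller once round on its checking stand, then hold the tail centre open

### The arm

A 6-joint arm with a two-finger parallel gripper is mounted at the origin on the work surface. World frame = base frame: x ahead of the robot, y to its left, z up, the work surface at z = 0. Lengths are in mm, angles in rad, forces in N, time in s.
With the tool pointing down it reaches from about 275 to 1000 mm from the base axis. Payload 8.4 kg.
Tool frame: the origin (TCP) lies where the fingers leave the gripper's body, on its centre line; the fingertips stand 73 mm ahead of it and the grasp point (between the pads) lies 54 mm ahead of it (grip_point_offset is the distance from the TCP to the grasp point, in mm); z points along the fingers, y is the direction in which the jaws open and shut (so a half turn about z gives the same grasp; the last joint's range is limited). The gripper opens to 85 mm and grips with 20 to 120 N. Pads are 22 mm wide; open, the fingers measure 114 mm over their backs; the gripper's body (76 mm by 85 mm) begins 54 mm behind the grasp point. The pads swing forward as they close: fully open they stand 13 mm farther back than shut.
Start: joints at [-1.181, 0.353, 1.633, -0, 1.155, -0.002], TCP at [238.657, -577.643, 303.881] pointing down, gripper open.
Joint ranges: [-2.63, 2.63], [-0.92, 2.1], [0.06, 2.66], [-1.3, 4.44], [0, 2.69], [-3.02, 3.02]. Speed limits (rad/s): [2.22, 2.22, 2.79, 3.14, 3.14, 3.14].

### API

Orientations are given as [roll, pitch, yaw] about the fixed x, y, z axes, in that order (R = Rz(yaw) Ry(pitch) Rx(roll)).
In Python, from rig import sense, grab_frame, sign_off, grip_point_offset gives the robot as it stands. The module is installed in compiled form; this text tells all that it offers.
- The arm moves only by the tool drive_tool, never from a script. Its argument "targets" is one flat list of numbers, 7 for each row, row after row: the shift along the tool's x, y, z in m, then the turn, a rotation vector about the tool's x, y, z in rad, then the opening, from 0 (shut) to 1 (fully open). In form: [tx, ty, tz, wx, wy, wz, grip, tx, ty, tz, wx, wy, wz, grip, ...]. A call has 1 to 12 rows; each row is the pose to reach, as a shift and turn from the pose commanded when the call began, along the tool's axes at that moment; what a row does not reach only later rows make up. A row lasts 1/12 s, in which the tool goes at most 41.7 mm and 7.16 degrees, less where a joint would pass 70% of its speed; a pose out of reach is approached as far as the arm can. A call with a gripper value outside its range is refused whole. The fingers move at their own pace and stop on an object; "force" is the grip in N (left out, the last holds). Time passes only in rows, so rows that repeat a pose let the fingers close. It gives the time, the measured TCP pose, the force and the opening at its end, in the units of the state.
- sense(): the state, without advancing time (a new reading comes with each control period).
- grab_frame(name): name is "scene" or "top" or "wrist"; returns a dict with "color" (384x512x3 uint8, blue, green, red), "vertical_fov" (degrees; the focal length in pixels is half the picture's height over the tangent of half this angle, whatever the lens; pixels are square), "cx", "cy" (the principal point, pixels), "k1" (the pictures are not rectified: a ray, as slopes to the right and down, at radius r is drawn at 1 + k1 r^2 times it, then the intrinsics apply), "world_from_camera" (4x4, takes a point from camera to world coordinates). Camera axes: x right, y down, z forward; pixel columns grow to the right and rows downward; lengths in mm; the calibration is good to about 2 mm. A picture is of the moment at which its call begins. There is no depth.
- sign_off(): hands the job in, once; it reports no verdict.
The state is a dict: "clock": time; "qpos": joint angles; "qvel": joint speeds; "joint_efforts": joint torques, N m; "eef_pos": TCP position; "tcp_rot": TCP orientation; "contact_force": force on the tool from outside, world axes, zero at the start; "wrist_torque": the same for the moment, N m; "opening": opening from 0.0 (shut) to 1.0 (fully open).
Only numpy, scipy, OpenCV 4.12 (cv2) and the standard library are available. Lean on these libraries where they do the work, as an engineer would, in place of code of your own. Each camera call takes 0.05 s, during which the arm holds its last target. There are 200 camera calls.

### The job

The carved print roller is up on the checking stand against the dial gauge. With the crank grip on the handwheel, turn the roller clockwise (seen from the handwheel end) until the grip stands straight up, then on through exactly one full turn until it stands straight up again, and leave it there; only then draw the spring-loaded tail centre back by its upright handle until the line on the handle's plate meets the line on the brass sliding mark, and finish still holding it there against the spring so that the roller can be taken off. Leave the brass mark as it is set, keep off the gauge and do not disturb the things lying around.

Things in the scene. Friction and masses are not known exactly. Their poses are not given: they have to be found in the camera images.
- stand: grey cast checking stand fixed on the table, its spindle axis along its own y, 125 mm above the table. Origin on the table under the roller: own x away from the robot, own y from handwheel (-y) to tail centre (+y), z up; yaw within 0.26 rad. Bed 110 mm wide (feet 140), y -145 to +255 mm, top 34 mm high; head pedestal y -138 to -88 mm, 159 mm high
- roller_mid (a point): centre of the carved wooden roller, on the spindle axis at (0, 19, 125) mm in the stand's frame; 84 mm in diameter (top 167 mm high), from stand y -62 to +100 mm
- tail_top (a point): middle of the tailstock's flat top, at (0, 197, 150) mm in the stand's frame; the tailstock is 62 mm wide, from stand y 135 to 260 mm (spring cap to 282 mm), with a slot along y in its top for the pull handle
- crank (a joint): angle (rad) of spindle, handwheel and roller, which turn as one: 0 with the crank grip straight up, growing clockwise as seen from the handwheel end (looking along stand +y; the top goes away from the robot). Counts on past 6.28, no stops; starts at -1.6 to -0.6 (grip on the robot's side, below the top). Friction 0.11 N m (2 N at the grip); stays where left
- crank_hub (a point): centre of the handwheel's outer face on the spindle axis: at (0, -160, 125) mm in the stand's frame. The wheel is an aluminium disc 148 mm in diameter, 12 mm thick, beyond the end of the bed
- crank_grip (a point): point to hold on the crank grip, 58 mm from the spindle axis and 56 mm out from the wheel's face. The grip is a black cylinder 22 mm in diameter parallel to the axis, standing out from 8 to 88 mm in front of the wheel's face, and revolves freely on its pin
- pull_handle: spring-loaded tail centre with its upright handle: steel stem out of the tailstock's slot, black round grip 22 mm in diameter, 53 mm tall, top 215 mm above the table. Slides along stand +y, 65 mm at most. Origin on the spindle axis, at (0, 155 mm + travel, 125) mm in the stand's frame; starts closed (travel 0). Spring: 6.3 N at 0, plus 180 N per m of travel; snaps shut when let go
- pull_grip (a point): point to hold in the black grip of the pull handle, on its centre line, 195 mm above the table, 20 mm below its top
- pull_index (a point): end of the dark line on the steel plate at the foot of the pull handle (plate 12 mm wide in y), 155 mm above the table, at its stand +x edge
- mark_line (a point): inner end of the dark line on the brass sliding mark (10 mm wide in y), which is clamped on the +x edge of the tailstock's top, 155 mm above the table. The centre is drawn far enough when pull_index has the same stand y as this line
- draw_mark (a joint): setting (m) of the brass mark along stand +y = the handle's travel from closed at which the two lines meet; between 0.028 and 0.052
- gauge: dial gauge on a magnetic post, 160 mm high, at the roller's side away from the robot (stand x 45 to 175, y 43 to 110 mm); origin equals the stand's. Do not touch
- block_large: loose hand-printing block of dark wood with a grip on top, 170 x 120 x 70 mm; bystander, origin under its centre
- block_border: loose long printing block, 160 x 60 x 70 mm; bystander, origin under its centre
- block_small: loose small printing block, 90 x 80 x 70 mm; bystander, origin under its centre
- colour_jar: closed glass jar 72 mm in diameter, 100 mm tall; bystander, origin under its centre
- tape_roll: roll of paper tape 100 mm in diameter, 25 mm high; bystander, origin under its centre
- brush: flat brush 200 mm long lying between stand and robot along the bed, 20 mm high; bystander, origin under its middle
- spanner: spanner 180 mm long lying beyond the stand, 20 mm high; bystander, origin under its middle
- spare_centre: spare steel centre, a 34 mm wide cone-topped plug 54 mm tall standing beyond the tailstock; bystander, origin under its centre

How it is judged:
By the outcome, as a careful person would: the job done as asked, in the order asked, and still so for the second after the job is handed in, while the arm keeps its last pose, push and grip.
It also fails if it takes over 69 s, if anything falls off the work surface, if the arm or the gripper's body presses on something with over 40 N, if the wrist force passes 120 N, or if a joint passes its speed limit or range.

## Working session

There is one attempt and no reset: what is moved stays moved. The work goes in short steps, Python scripts to look and compute and a tool call to move; the robot and the scene stay as the last step left them, time stands still between calls to the robot, and variables do not carry over. Pictures are saved under pics/ and viewed, about 8 in all and at most 12, crops included, and the job is handed in when it is done.

Besides the shell and the picture viewer there is one more tool, called as name(argument=value, ...), one argument or row to a line, values as JSON. drive_tool: Moves the arm, as the interface text tells. Its arguments: {"type":"object","properties":{"targets":{"type":"array"},"force":{"type":"number"}},"required":["targets"]}

```bash
mkdir -p pics; cat > h.py <<'E'
import numpy as np,cv2
from rig import *
from scipy.spatial.transform import Rotation as R
def K(f):
    h,w=f["color"].shape[:2];F=h/2/np.tan(np.radians(f["vertical_fov"])/2);return F
def proj(f,P):
    T=np.linalg.inv(f["world_from_camera"]);p=np.atleast_2d(P)@T[:3,:3].T+T[:3,3]
    s=p[:,:2]/p[:,2:];s=s*(1+f["k1"]*(s**2).sum(1,keepdims=True));return s*K(f)+[f["cx"],f["cy"]]
def ray(f,uv):
    d=(np.array(uv,float)-[f["cx"],f["cy"]])/K(f);s=d.copy()
    for _ in range(30): s=d/(1+f["k1"]*(s@s))
    T=np.array(f["world_from_camera"]);v=T[:3,:3]@np.r_[s,1];return T[:3,3],v/np.linalg.norm(v)
def atz(f,uv,z):
    o,v=ray(f,uv);return o+v*(z-o[2])/v[2]
def save(img,n): cv2.imwrite("pics/"+n+".png",img)
def stand(x,y,yaw):
    c,s=np.cos(yaw),np.sin(yaw)
    return lambda P:np.atleast_2d(P)@np.array([[c,s,0],[-s,c,0],[0,0,1]])+[x,y,0]
E
python3 - <<'E'
from h import *
a=grab_frame("scene");b=grab_frame("top")
import pickle;pickle.dump((a,b),open("f0.pkl","wb"))
save(cv2.resize(a["color"],(800,600)),"s0");save(cv2.resize(b["color"],(800,600)),"t0")
for f in(a,b):print({k:f[k] for k in f if k!="color"})
print(sense(),grip_point_offset)
E
```

```text
{'vertical_fov': 56.62881502414733, 'cx': 257.5472605390725, 'cy': 187.7294330560689, 'k1': -0.08588884006559669, 'world_from_camera': array([[-5.88981358e-01,  4.81042266e-01, -6.49383784e-01,
         1.34283628e+03],
       [ 8.07992629e-01,  3.34833351e-01, -4.84803609e-01,
         5.61788636e+02],
       [-1.57756785e-02, -8.10237598e-01, -5.85889206e-01,
         8.51916135e+02],
       [ 0.00000000e+00,  0.00000000e+00,  0.00000000e+00,
         1.00000000e+00]])}
{'vertical_fov': 44.3899015376126, 'cx': 254.13349418408376, 'cy': 184.64412542632937, 'k1': -0.06347818694790515, 'world_from_camera': array([[-1.92222246e-02, -9.93562470e-01,  1.11642846e-01,
         3.57894334e+02],
       [-9.99588328e-01,  2.14765232e-02,  1.90245603e-02,
        -3.62485598e+01],
       [-2.12997893e-02, -1.11231192e-01, -9.93566274e-01,
         1.75109693e+03],
       [ 0.00000000e+00,  0.00000000e+00,  0.00000000e+00,
         1.00000000e+00]])}
{'clock': 0.1, 'qpos': array([-1.18135875e+00,  3.53619201e-01,  1.63404452e+00, -3.99146374e-05,
        1.15518042e+00, -2.43822817e-03]), 'qvel': array([-4.44471389e-04,  1.93326390e-04, -1.78896128e-03, -8.03289816e-04,
        6.22204624e-05, -6.91860016e-04]), 'joint_efforts': array([-9.29809539e-04, -6.06360698e+01, -3.42820001e+01, -8.75518452e-06,
        4.00184275e-03, -1.46011843e-05]), 'eef_pos': array([ 238.54771671, -577.33515911,  303.2180353 ]), 'tcp_rot': array([-3.14034109e+00,  3.34449149e-05,  3.91891965e-01]), 'contact_force': array([ 0.60600594, -0.41660684, -0.45034634]), 'wrist_torque': array([0.01678695, 0.02698052, 0.03808735]), 'opening': 0.9998106537643456} 53.900000000000006
```

View pics/s0.png

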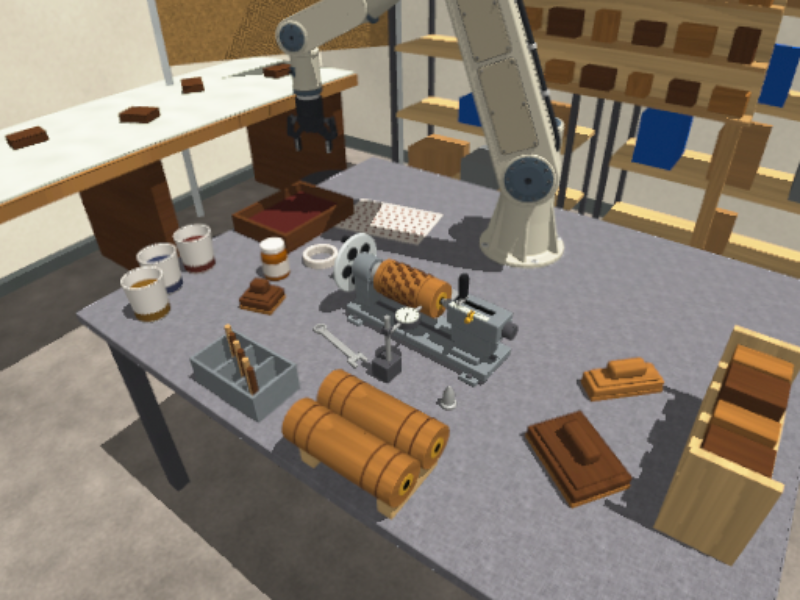

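View pics/t0.png

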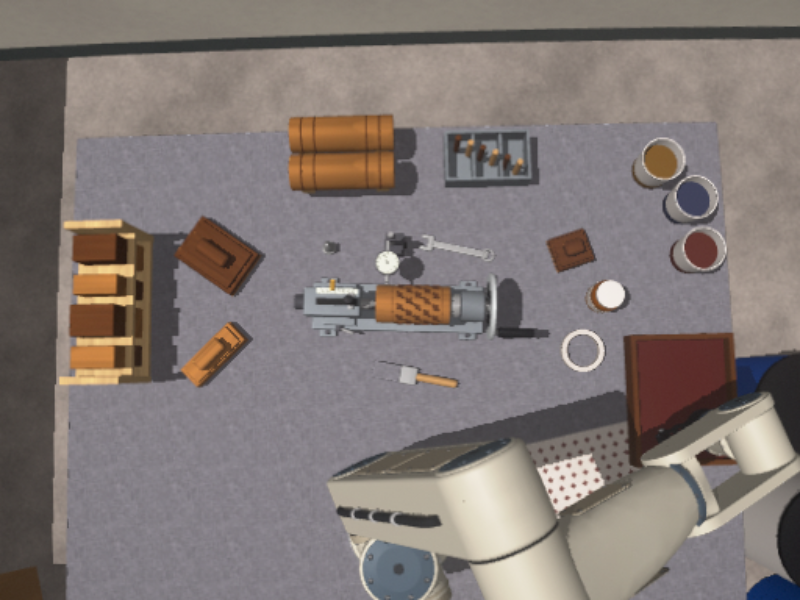

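The scene view shows the stand with its wheel end at (355,265), pull handle at (463,290) and brass mark near (470,316). In the top view the grip is at (500–545,333) and the roller at (413,305). I'll enlarge both.

```bash
python3 - <<'E'
from h import *;import pickle
a,b=pickle.load(open("f0.pkl","rb"))
k=dict(fx=4.2,fy=4.2,interpolation=cv2.INTER_CUBIC)
t=cv2.resize(b["color"][168:228,180:370],None,**k);s=cv2.resize(a["color"][146:246,206:336],None,fx=3.4,fy=3.4,interpolation=cv2.INTER_CUBIC)
o=np.zeros((t.shape[0]+s.shape[0],798,3),np.uint8);o[:t.shape[0]]=t;o[t.shape[0]:,:s.shape[1]]=s
print(o.shape,t.shape,s.shape);save(o,"c0")
E
```

```text
(592, 798, 3) (252, 798, 3) (340, 442, 3)
```

View pics/c0.png

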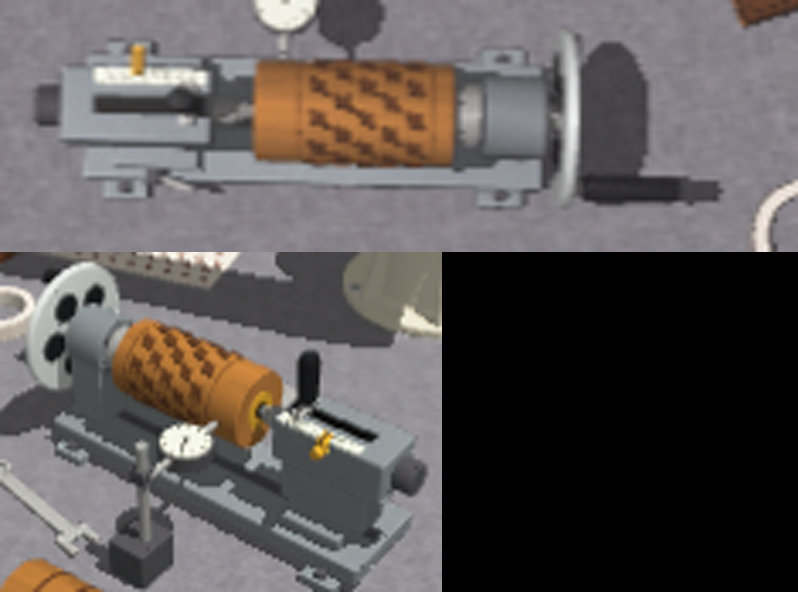

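```bash
python3 - <<'E'
from h import *;import pickle
from scipy.optimize import least_squares
a,b=pickle.load(open("f0.pkl","rb"))
tp=[((62,67),(31,260,150)),((62,143),(-31,260,150)),((211,67),(31,135,150)),((211,143),(-31,135,150)),((180,97),(0,155,215)),((568,30),(74,-154,125)),((568,205),(-74,-154,125))]
sp=[((413,438),(-31,260,150)),((383,470),(31,260,150)),((275,420),(31,135,150)),((310,353),(0,155,213))]
ut=np.array([[180-.4+p[0]/4.2,168-.4+p[1]/4.2] for p,_ in tp]);us=np.array([[206-.4+p[0]/3.4,146-.4+(p[1]-252)/3.4] for p,_ in sp])
def res(q,full=0):
    S=stand(*q)
    r1=proj(b,S([x for _,x in tp]))-ut;r2=proj(a,S([x for _,x in sp]))-us
    return (r1,r2) if full else np.r_[r1.ravel(),r2.ravel()]
q=least_squares(res,[500,0,0],x_scale=[100,100,.1],loss='soft_l1').x;print(q,[r.round(1) for r in res(q,1)])
S=stand(*q)
# mark
bm=atz(b,[180-.4+138/4.2,168-.4+55/4.2],157)
print("mark world",bm,"stand",R.from_euler('z',-q[2]).apply(bm-[q[0],q[1],0]))
am=atz(a,[206-.4+320/3.4,146-.4+(440-252)/3.4],157)
print("mark scene stand",R.from_euler('z',-q[2]).apply(am-[q[0],q[1],0]))
for n,p in dict(hub=(0,-160,125),pull=(0,155,195),m=(0,0,0)).items():print(n,S(p))
for th in np.radians([-90,-75,-60,-50,-35]):
  g=S([[58*np.sin(th),-168,125+58*np.cos(th)],[58*np.sin(th),-248,125+58*np.cos(th)]])
  print(th,g[1],((proj(b,g)-[179.6,167.6])*4.2).round(),(proj(a,g)*800/512).round())
E
```

```text
[ 5.05538065e+02 -5.78589633e+01 -4.21656830e-02] [array([[-0.2, -0.4],
       [-0.9, -0.5],
       [ 0.6,  0.3],
       [ 0.1,  0.3],
       [ 0.2,  0.2],
       [-0.7, -0.6],
       [-1. ,  0.3]]), array([[ 0.9, -1.3],
       [-0.2, -1. ],
       [-1.5, -0.9],
       [-0.5,  0.7]])]
mark world [553.68783159 136.57657248 157.        ] stand [ 39.91089077 196.29237978 157.        ]
mark scene stand [ 39.9797149  197.76326182 157.        ]
hub [[ 498.79355506 -217.71674879  125.        ]]
pull [[512.07180974  97.00326639 195.        ]]
m [[505.53806537 -57.8589633    0.        ]]
-1.5707963267948966 [ 437.13562715 -303.19364582  125.        ] [[581. 187.]
 [678. 189.]] [[366. 250.]
 [343. 240.]]
-1.3089969389957472 [ 439.11017261 -303.27695325  140.01150462] [[583. 184.]
 [681. 186.]] [[365. 245.]
 [342. 236.]]
-1.0471975511965976 [ 444.89924697 -303.5211983   154.        ] [[585. 175.]
 [684. 177.]] [[363. 241.]
 [340. 232.]]
-0.8726646259971648 [ 450.69298839 -303.76564025  162.28168136] [[586. 168.]
 [686. 170.]] [[361. 240.]
 [338. 230.]]
-0.6108652381980153 [ 461.84621053 -304.23620239  172.51081857] [[588. 153.]
 [688. 155.]] [[358. 238.]
 [334. 228.]]
```

```bash
cat >> h.py <<'E'
Q=[505.54,-57.86,-.0422]
S=stand(*Q)
def delta(p,yaw,n=1):
    s=sense();r0=R.from_euler('xyz',s["tcp_rot"]);r1=R.from_euler('xyz',[np.pi,0,yaw])
    d=r0.inv().apply(np.ravel(p)-s["eef_pos"])/1000;w=(r0.inv()*r1).as_rotvec()
    print("at",s["eef_pos"].round(1),s["tcp_rot"].round(4),"clock",s["clock"],"| shift",d.round(4),"rot",w.round(4));return d,w
E
python3 - <<'E'
from h import *
delta(S([-50,-216,300]),np.pi/2-.0422)
E
```

```text
at [ 238.5 -577.3  303.2] [-3.1403  0.      0.3919] clock 0.1 | shift [ 0.3089 -0.2032  0.0035] rot [-1.1000e-03 -7.0000e-04 -1.1367e+00]
```

drive_tool(
  targets=[0.03,-0.02,0,0,0,-0.11,1,0.06,-0.04,0,0,0,-0.22,1,0.09,-0.06,0,0,0,-0.33,1,0.12,-0.08,0,0,0,-0.44,1,0.15,-0.1,0,0,0,-0.55,1,0.18,-0.12,0,0,0,-0.66,1,0.21,-0.14,0,0,0,-0.77,1,0.24,-0.16,0,0,0,-0.88,1,0.27,-0.18,0,0,0,-1.0,1,0.309,-0.203,0.003,0,0,-1.1,1,0.309,-0.203,0.003,0,0,-1.137,1,0.309,-0.203,0.003,0,0,-1.137,1],
)

```text
clock: 1.1
eef_pos: [447.7, -270.0, 300.5]
tcp_rot: [-3.141, -0.001, 1.534]
contact_force: [-0.2, -0.0, -0.9]
opening: 0.998
```

```bash
python3 - <<'E'
from h import *;import pickle
f=grab_frame("wrist");t=grab_frame("top");pickle.dump((f,t),open("f1.pkl","wb"))
save(cv2.resize(f["color"],(800,600)),"w1")
print(sense()["eef_pos"],sense()["tcp_rot"],f["world_from_camera"])
for th in [-1.6,-1.5,-1.4,-1.2,-1,-.8]:
  g=S([[58*np.sin(th),-168,125+58*np.cos(th)],[58*np.sin(th),-248,125+58*np.cos(th)]]);print(th,(proj(f,g)*800/512).round().tolist())
print(proj(f,S([0,-160,125]))*800/512)
E
```

```text
[ 446.52906301 -271.98239773  300.67221972] [-3.14087516e+00  6.07181380e-05  1.52818188e+00] [[ 9.99303335e-01 -3.48011774e-02 -1.34804616e-02  4.49623388e+02]
 [-3.72642684e-02 -9.50304308e-01 -3.09084288e-01 -1.91578443e+02]
 [-2.05404358e-03  3.09371300e-01 -9.50939104e-01  3.71407146e+02]
 [ 0.00000000e+00  0.00000000e+00  0.00000000e+00  1.00000000e+00]]
-1.6 [[388.0, 193.0], [388.0, 347.0]]
-1.5 [[387.0, 194.0], [388.0, 351.0]]
-1.4 [[389.0, 196.0], [389.0, 356.0]]
-1.2 [[395.0, 200.0], [395.0, 366.0]]
-1 [[407.0, 203.0], [406.0, 376.0]]
-0.8 [[425.0, 207.0], [422.0, 386.0]]
[[511.18596344 176.58015433]]
```

View pics/w1.png

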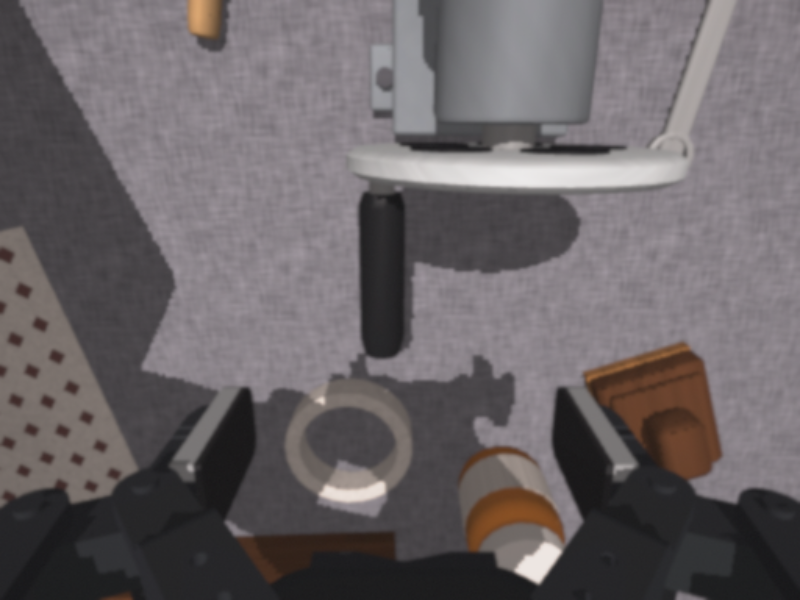

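The wrist view shows the grip from (382,193) to (382,355) and the wheel rim from u=347 to u=690. I'll check that against the model.

```bash
python3 - <<'E'
from h import *;import pickle
f,t=pickle.load(open("f1.pkl","rb"))
# precise rim/grip edges on enlarged rows
g=cv2.cvtColor(f["color"],cv2.COLOR_BGR2GRAY)
for v in (100,104,107,110):
  print(v,g[v,215:232].tolist(),g[v,430:450].tolist())
for v in (150,200):print(v,g[v,222:268].tolist())
a=np.linspace(0,2*np.pi,721)
for dx in(0,3):
 for y in(-148,-160):
  w=proj(f,S(np.c_[74*np.sin(a)+dx,0*a+y,125+74*np.cos(a)]));print(dx,y,w.min(0),w.max(0))
print(proj(f,S([[0,-138,159],[0,-88,159]])))
for th in(-1.6,-1.5,-1.4,-1.3,-1.2):print(th,proj(f,S([58*np.sin(th),-218,125+58*np.cos(th)])))
E
```

```text
100 [137, 137, 136, 135, 135, 134, 130, 132, 139, 148, 155, 160, 163, 165, 166, 168, 170] [163, 165, 166, 166, 165, 162, 154, 140, 130, 139, 155, 163, 159, 150, 141, 134, 135, 136, 139, 139]
104 [142, 141, 140, 139, 138, 136, 131, 128, 133, 138, 142, 146, 151, 153, 155, 158, 161] [185, 184, 183, 185, 185, 185, 183, 180, 176, 172, 164, 155, 145, 137, 134, 133, 134, 134, 135, 134]
107 [144, 145, 145, 143, 140, 137, 133, 131, 137, 142, 145, 148, 152, 156, 158, 160, 163] [191, 189, 189, 188, 186, 183, 180, 174, 169, 161, 151, 140, 133, 130, 130, 130, 130, 132, 135, 136]
110 [138, 139, 140, 139, 137, 138, 138, 136, 136, 136, 132, 130, 133, 140, 148, 153, 158] [190, 189, 188, 186, 183, 179, 174, 169, 163, 155, 147, 138, 134, 132, 131, 130, 130, 133, 135, 136]
150 [140, 141, 139, 137, 138, 139, 133, 108, 69, 40, 33, 35, 36, 36, 38, 39, 39, 41, 42, 44, 44, 45, 46, 45, 45, 42, 42, 41, 39, 38, 38, 37, 34, 33, 34, 34, 42, 58, 68, 72, 73, 73, 70, 70, 69, 70]
200 [134, 135, 134, 132, 131, 130, 132, 125, 103, 67, 40, 35, 36, 37, 38, 38, 40, 41, 41, 41, 41, 41, 41, 41, 41, 39, 39, 39, 38, 37, 36, 34, 33, 32, 31, 36, 50, 62, 67, 70, 72, 85, 108, 128, 134, 132]
0 -148 [225.14175629  91.91272172] [445.60015877 103.51413044]
0 -160 [225.58877044 105.13878729] [442.07388479 127.33304137]
3 -148 [229.41972219  91.92598424] [450.51054975 103.5322045 ]
3 -160 [229.79670416 105.15219681] [446.88233211 127.35490783]
[[340.65957991  81.93541427]
 [348.24531446 -11.34096854]]
-1.6 [[248.33686068 187.12287331]]
-1.5 [[248.26900656 189.47000586]]
-1.4 [[248.96175233 191.90688113]]
-1.3 [[250.45820169 194.4123693 ]]
-1.2 [[252.79458671 196.96145227]]
```

```bash
python3 - <<'E'
from h import *
print(sense()["qpos"].round(3))
delta(S([-60,-219,210]),np.pi/2-.0422)
E
```

```text
[-0.55   0.198  1.853 -0.     1.091 -0.507]
at [ 446.5 -272.   300.7] [-3.1409e+00  1.0000e-04  1.5282e+00] clock 1.2 | shift [-0.0026 -0.01    0.0907] rot [-0.0007  0.0001 -0.0004]
```

drive_tool(
  targets=[0,0,0,0,0,0.12,1,0,0,0,0,0,0.24,1,0,0,0,0,0,0.36,1,0,0,0,0,0,0.48,1,0,0,0,0,0,0.6,1,0,0,0,0,0,0.72,1,0,0,0,0,0,0.84,1,0,0,0,0,0,0.96,1,0,0,0,0,0,1.08,1,0,0,0,0,0,1.2,1,0,0,0,0,0,1.32,1,0,0,0,0,0,1.44,1],
)

```text
clock: 2.2
eef_pos: [445.7, -273.5, 300.8]
tcp_rot: [3.141, 0.0, 0.079]
contact_force: [-0.3, 0.4, 0.6]
opening: 1.0
```

drive_tool(
  targets=[0,0,0,0,0,0.12,1,0,0,0,0,0,0.24,1,0,0,0,0,0,0.36,1,0,0,0,0,0,0.48,1,0,0,0,0,0,0.6,1,0,0,0,0,0,0.72,1,0,0,0,0,0,0.84,1,0,0,0,0,0,0.96,1,0,0,0,0,0,1.08,1,0,0,0,0,0,1.2,1,0,0,0,0,0,1.32,1,0,0,0,0,0,1.44,1],
)

```text
clock: 3.2
eef_pos: [445.7, -273.5, 300.8]
tcp_rot: [3.141, -0.0, -1.361]
contact_force: [0.8, 0.4, -0.3]
opening: 0.996
```

```bash
python3 - <<'E'
from h import *
print(sense()["qpos"].round(3))
delta(S([-60,-219,182.5]),-np.pi/2-.0422)
E
```

```text
[-0.553  0.198  1.853 -0.     1.091  2.379]
at [ 445.7 -273.5  300.8] [ 3.1412 -0.     -1.3612] clock 3.2 | shift [-0.0013  0.0092  0.1183] rot [ 4.000e-04 -1.000e-04  2.518e-01]
```

drive_tool(
  targets=[0,0.003,0.005,0,0,0.12,1,-0.001,0.006,0.01,0,0,0.24,1,-0.001,0.009,0.02,0,0,0.252,1,-0.001,0.009,0.04,0,0,0.252,1,-0.001,0.009,0.055,0,0,0.252,1,-0.001,0.009,0.07,0,0,0.252,1,-0.001,0.009,0.085,0,0,0.252,1,-0.001,0.009,0.1,0,0,0.252,1,-0.001,0.009,0.11,0,0,0.252,1,-0.001,0.009,0.118,0,0,0.252,1,-0.001,0.009,0.118,0,0,0.252,1],
)

```text
clock: 4.12
eef_pos: [436.7, -273.1, 181.3]
tcp_rot: [3.139, 0.001, -1.603]
contact_force: [-1.2, -0.1, -0.0]
opening: 0.997
```

drive_tool(
  targets=[0,0,0,0,0,0,0.1,0,0,0,0,0,0,0.1,0,0,0,0,0,0,0.1,0,0,0,0,0,0,0.1,0,0,0,0,0,0,0.1,0,0,0,0,0,0,0.1],
  force=30,
)

```text
clock: 4.62
eef_pos: [437.1, -273.1, 183.1]
tcp_rot: [3.14, -0.0, -1.603]
contact_force: [-3.7, -1.2, 2.1]
opening: 0.25
```

```bash
python3 - <<'E'
from h import *;import pickle
f=grab_frame("wrist");pickle.dump(f,open("f2.pkl","wb"));s=grab_frame("scene")
t=grab_frame("top")
o=np.hstack([cv2.resize(f["color"],(400,300)),cv2.resize(s["color"][110:230,150:310],(400,300))]);save(o,"w2")
q=sense();print(q["eef_pos"],q["tcp_rot"],q["contact_force"],q["opening"],R.from_euler('z',.0422).apply(q["eef_pos"]-[505.54,-57.86,0]),q["qpos"])
E
```

```text
[ 437.10076053 -273.10067189  182.95879783] [ 3.14039872e+00 -1.39905401e-04 -1.60305211e+00] [-4.26238999 -1.96122815  1.78818376] 0.24562854574945364 [ -59.29784819 -217.93632449  182.95879783] [-5.60987089e-01  3.40862200e-01  1.96949149e+00 -9.77892310e-04
  8.32199524e-01  2.61352014e+00]
```

View pics/w2.png

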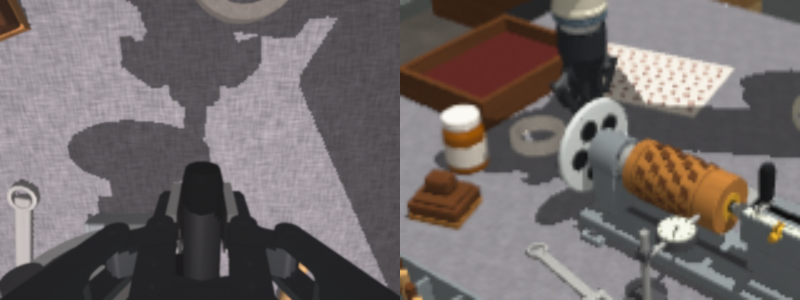

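```bash
cat >> h.py <<'E'
def arc(ths,th0,r=58):
    o=[]
    for t in ths:
        dx=r*(np.sin(t)-np.sin(th0))/1000;dz=r*(np.cos(t)-np.cos(th0))/1000
        o+=[round(.01*dx,4),round(-dx,4),round(-dz,4),0,0,0,.1]
    print(str(o).replace("0.0,","0,").replace("-0,","0,"))
E
python3 - <<'E'
from h import *
arc(list(np.linspace(-1.5,0,11)[1:])+[0,0],-1.5)
E
```

```text
[np.float64(0.0), np.float64(-0.0013), np.float64(-0.0086), 0, 0, 0, 0.1, np.float64(0.0), np.float64(-0.0038), np.float64(-0.0169), 0, 0, 0, 0.1, np.float64(0.0001), np.float64(-0.0075), np.float64(-0.0248), 0, 0, 0, 0.1, np.float64(0.0001), np.float64(-0.0124), np.float64(-0.032), 0, 0, 0, 0.1, np.float64(0.0002), np.float64(-0.0183), np.float64(-0.0383), 0, 0, 0, 0.1, np.float64(0.0003), np.float64(-0.0251), np.float64(-0.0438), 0, 0, 0, 0.1, np.float64(0.0003), np.float64(-0.0326), np.float64(-0.0481), 0, 0, 0, 0.1, np.float64(0.0004), np.float64(-0.0407), np.float64(-0.0513), 0, 0, 0, 0.1, np.float64(0.0005), np.float64(-0.0492), np.float64(-0.0532), 0, 0, 0, 0.1, np.float64(0.0006), np.float64(-0.0579), np.float64(-0.0539), 0, 0, 0, 0.1, np.float64(0.0006), np.float64(-0.0579), np.float64(-0.0539), 0, 0, 0, 0.1, np.float64(0.0006), np.float64(-0.0579), np.float64(-0.0539), 0, 0, 0, 0.1]
```

drive_tool(
  targets=[0,-0.0013,-0.0086,0,0,0,0.1,0,-0.0038,-0.017,0,0,0,0.1,0,-0.0075,-0.025,0,0,0,0.1,0,-0.0125,-0.032,0,0,0,0.1,0,-0.0185,-0.0385,0,0,0,0.1,0,-0.025,-0.044,0,0,0,0.1,0,-0.0325,-0.048,0,0,0,0.1,0,-0.041,-0.0515,0,0,0,0.1,0.0005,-0.049,-0.0532,0,0,0,0.1,0.0006,-0.058,-0.054,0,0,0,0.1,0.0006,-0.058,-0.054,0,0,0,0.1,0.0006,-0.058,-0.054,0,0,0,0.1],
)

```text
clock: 5.77
eef_pos: [496.1, -275.7, 236.0]
tcp_rot: [3.14, -0.0, -1.603]
contact_force: [1.6, -6.4, -12.4]
opening: 0.242
```

```bash
cat >> h.py <<'E'
def inst():
    q=sense();print("stand xyz",R.from_euler('z',.0422).apply(q["eef_pos"]-[505.54,-57.86,0]).round(2),q["tcp_rot"].round(4),"F",q["contact_force"].round(1),"T",q["wrist_torque"].round(2),"op",round(q["opening"],3),q["clock"])
E
python3 - <<'E'
from h import *
inst()
w=grab_frame("wrist");t=grab_frame("top");s=grab_frame("scene")
o=np.hstack([cv2.resize(w["color"],(400,300)),cv2.resize(s["color"][110:230,150:310],(400,300))]);save(o,"w3")
E
```

```text
stand xyz [  -0.27 -218.04  235.96] [ 3.1404e+00 -4.0000e-04 -1.6025e+00] F [  1.6  -6.4 -12.4] T [-1.1  -0.18 -0.2 ] op 0.242 5.7667
```

View pics/w3.png

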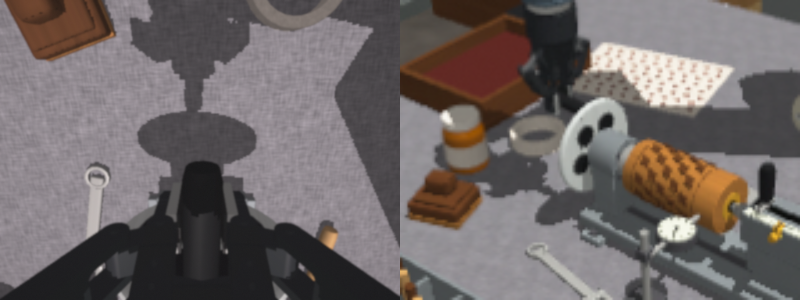

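drive_tool(
  targets=[0,0,0,0,0,0,0.45,0,0,0,0,0,0,0.45,0,0,0,0,0,0,0.45,0,0.0,0,0,0,0,0.45,0,0.0,0,0,0,0,0.1,0,0.0,0,0,0,0,0.1,0,0.0,0,0,0,0,0.1,0,0.0,0,0,0,0,0.1,0,0.0,0,0,0,0,0.1],
)

```text
clock: 6.67
eef_pos: [495.8, -275.4, 237.2]
tcp_rot: [-3.141, 0.0, -1.603]
contact_force: [-0.1, 2.3, 4.9]
opening: 0.248
```

```bash
python3 - <<'E'
from h import *
inst()
def arc2(ths,th0):
  for k in range(0,len(ths),12):
    o=[]
    for t in ths[k:k+12]:
        dx=58*(np.sin(t)-np.sin(th0))/1000;dz=58*(np.cos(t)-np.cos(th0))/1000
        o+=["%g,%g,%g,0,0,0,0.1"%(round(.01*dx,4),round(-dx,4)+0,round(-dz,4)+0)]
    print(", ".join(o).replace("-0,","0,"));th0=ths[min(k+11,len(ths)-1)]
arc2(np.radians([4,11]+list(range(19,84,8))+[90.]),0.02)
E
```

```text
stand xyz [  -0.53 -217.79  237.23] [-3.1411e+00  1.0000e-04 -1.6034e+00] F [-0.1  2.3  4.9] T [ 0.28  0.05 -0.12] op 0.248 6.6667
0,-0.0029,0.0001,0,0,0,0.1, 0.0001,-0.0099,0.0011,0,0,0,0.1, 0.0002,-0.0177,0.0031,0,0,0,0.1, 0.0003,-0.0252,0.0063,0,0,0,0.1, 0.0003,-0.0321,0.0105,0,0,0,0.1, 0.0004,-0.0384,0.0156,0,0,0,0.1, 0.0004,-0.0439,0.0215,0,0,0,0.1, 0.0005,-0.0486,0.0281,0,0,0,0.1, 0.0005,-0.0522,0.0353,0,0,0,0.1, 0.0005,-0.0549,0.043,0,0,0,0.1, 0.0006,-0.0564,0.0509,0,0,0,0.1, 0.0006,-0.0568,0.058,0,0,0,0.1
```

drive_tool(
  targets=[0,-0.003,0,0,0,0,0.1,0,-0.01,0.001,0,0,0,0.1,0,-0.0177,0.0031,0,0,0,0.1,0.0003,-0.0252,0.0063,0,0,0,0.1,0.0003,-0.0321,0.0105,0,0,0,0.1,0.0004,-0.0384,0.0156,0,0,0,0.1,0.0004,-0.0439,0.0215,0,0,0,0.1,0.0005,-0.0486,0.0281,0,0,0,0.1,0.0005,-0.0522,0.0353,0,0,0,0.1,0.0005,-0.0549,0.043,0,0,0,0.1,0.0006,-0.0564,0.0509,0,0,0,0.1,0.0006,-0.0568,0.058,0,0,0,0.1],
)

```text
clock: 7.67
eef_pos: [552.5, -278.0, 177.8]
tcp_rot: [3.141, 0.0, -1.603]
contact_force: [0.1, -0.0, 2.8]
opening: 0.247
```

drive_tool(
  targets=[0,0,0,0,0,0,0.1,0,0,0,0,0,0,0.1,0,0,0,0,0,0,0.1],
)

```text
clock: 7.92
eef_pos: [552.4, -278.0, 178.7]
tcp_rot: [-3.142, 0.0, -1.603]
contact_force: [2.5, -0.8, -2.7]
opening: 0.246
```

```bash
python3 - <<'E'
from h import *
inst();print(sense()["qpos"])
def arc2(ths,th0):
  for k in range(0,len(ths),12):
    o=[]
    for t in ths[k:k+12]:
        dx=58*(np.sin(t)-np.sin(th0))/1000;dz=58*(np.cos(t)-np.cos(th0))/1000
        o+=["%g,%g,%g,0,0,0,0.1"%(round(.01*dx,4),round(-dx,4)+0,round(-dz,4)+0)]
    print(", ".join(o).replace("-0,","0,"));th0=ths[min(k+11,len(ths)-1)]
arc2(np.radians([93.,99,107,115,123,131,139,147,155,163,171,179]+[187.,195,203,211,219,227,235,243,251,259,266,270]),np.pi/2)
E
```

```text
stand xyz [  56.13 -217.93  178.74] [-3.1416e+00  1.0000e-04 -1.6033e+00] F [ 2.5 -0.8 -2.7] T [-0.15 -0.44 -0.08] op 0.246 7.9167
[-4.68653411e-01  4.81628063e-01  1.74733995e+00  1.33829775e-04
  9.12655754e-01  2.70540969e+00]
0,0.0001,0.003,0,0,0,0.1, 0,0.0007,0.0091,0,0,0,0.1, 0,0.0025,0.017,0,0,0,0.1, -0.0001,0.0054,0.0245,0,0,0,0.1, -0.0001,0.0094,0.0316,0,0,0,0.1, -0.0001,0.0142,0.0381,0,0,0,0.1, -0.0002,0.0199,0.0438,0,0,0,0.1, -0.0003,0.0264,0.0486,0,0,0,0.1, -0.0003,0.0335,0.0526,0,0,0,0.1, -0.0004,0.041,0.0555,0,0,0,0.1, -0.0005,0.0489,0.0573,0,0,0,0.1, -0.0006,0.057,0.058,0,0,0,0.1
-0.0001,0.0081,-0.0004,0,0,0,0.1, -0.0002,0.016,-0.002,0,0,0,0.1, -0.0002,0.0237,-0.0046,0,0,0,0.1, -0.0003,0.0309,-0.0083,0,0,0,0.1, -0.0004,0.0375,-0.0129,0,0,0,0.1, -0.0004,0.0434,-0.0184,0,0,0,0.1, -0.0005,0.0485,-0.0247,0,0,0,0.1, -0.0005,0.0527,-0.0317,0,0,0,0.1, -0.0006,0.0559,-0.0391,0,0,0,0.1, -0.0006,0.0579,-0.0469,0,0,0,0.1, -0.0006,0.0589,-0.0539,0,0,0,0.1, -0.0006,0.059,-0.058,0,0,0,0.1
```

drive_tool(
  targets=[0,0,0.003,0,0,0,0.1,0,0.0007,0.009,0,0,0,0.1,0,0.0025,0.017,0,0,0,0.1,0,0.0054,0.0245,0,0,0,0.1,0,0.0094,0.0316,0,0,0,0.1,0,0.0142,0.0381,0,0,0,0.1,-0.0002,0.02,0.0438,0,0,0,0.1,-0.0003,0.0264,0.0486,0,0,0,0.1,-0.0003,0.0335,0.0526,0,0,0,0.1,-0.0004,0.041,0.0555,0,0,0,0.1,-0.0005,0.049,0.0573,0,0,0,0.1,-0.0006,0.057,0.058,0,0,0,0.1],
)

```text
clock: 8.92
eef_pos: [495.5, -275.4, 121.1]
tcp_rot: [-3.14, -0.0, -1.604]
contact_force: [2.6, 3.6, 10.7]
opening: 0.248
```

drive_tool(
  targets=[0,0.008,-0.0004,0,0,0,0.1,-0.0002,0.016,-0.002,0,0,0,0.1,-0.0002,0.0237,-0.0046,0,0,0,0.1,-0.0003,0.0309,-0.0083,0,0,0,0.1,-0.0004,0.0375,-0.0129,0,0,0,0.1,-0.0004,0.0434,-0.0184,0,0,0,0.1,-0.0005,0.0485,-0.0247,0,0,0,0.1,-0.0005,0.0527,-0.0317,0,0,0,0.1,-0.0006,0.056,-0.039,0,0,0,0.1,-0.0006,0.058,-0.047,0,0,0,0.1,-0.0006,0.059,-0.054,0,0,0,0.1,-0.0006,0.059,-0.058,0,0,0,0.1],
)

```text
clock: 9.92
eef_pos: [436.5, -272.7, 179.0]
tcp_rot: [-3.141, 0.0, -1.604]
contact_force: [2.7, 1.9, -2.6]
opening: 0.243
```

drive_tool(
  targets=[0,0,0,0,0,0,0.1,0,0,0,0,0,0,0.1,0,0,0,0,0,0,0.1],
)

```text
clock: 10.17
eef_pos: [436.6, -272.8, 178.6]
tcp_rot: [-3.142, 0.0, -1.603]
contact_force: [2.9, 5.0, 2.6]
opening: 0.245
```

```bash
python3 - <<'E'
from h import *
inst()
def arc2(ths,th0):
  for k in range(0,len(ths),12):
    o=[]
    for t in ths[k:k+12]:
        dx=58*(np.sin(t)-np.sin(th0))/1000;dz=58*(np.cos(t)-np.cos(th0))/1000
        o+=["%g,%g,%g,0,0,0,0.1"%(round(.01*dx,4),round(-dx,4)+0,round(-dz,4)+0)]
    print(", ".join(o).replace("-0,","0,"));th0=ths[min(k+11,len(ths)-1)]
arc2(np.radians([273.,280,288,297,306,315,324,333,342,350,356,360]),1.5*np.pi)
E
```

```text
stand xyz [ -59.85 -217.64  178.56] [-3.1415e+00  4.0000e-04 -1.6033e+00] F [2.9 5.  2.6] T [ 0.58 -0.49 -0.11] op 0.245 10.1667
0,-0.0001,-0.003,0,0,0,0.1, 0,-0.0009,-0.0101,0,0,0,0.1, 0,-0.0028,-0.0179,0,0,0,0.1, 0.0001,-0.0063,-0.0263,0,0,0,0.1, 0.0001,-0.0111,-0.0341,0,0,0,0.1, 0.0002,-0.017,-0.041,0,0,0,0.1, 0.0002,-0.0239,-0.0469,0,0,0,0.1, 0.0003,-0.0317,-0.0517,0,0,0,0.1, 0.0004,-0.0401,-0.0552,0,0,0,0.1, 0.0005,-0.0479,-0.0571,0,0,0,0.1, 0.0005,-0.054,-0.0579,0,0,0,0.1, 0.0006,-0.058,-0.058,0,0,0,0.1
```

drive_tool(
  targets=[0,0,-0.003,0,0,0,0.1,0,-0.001,-0.01,0,0,0,0.1,0,-0.0028,-0.0179,0,0,0,0.1,0,-0.0063,-0.0263,0,0,0,0.1,0,-0.0111,-0.0341,0,0,0,0.1,0,-0.017,-0.041,0,0,0,0.1,0,-0.0239,-0.0469,0,0,0,0.1,0.0003,-0.0317,-0.0517,0,0,0,0.1,0.0004,-0.0401,-0.0552,0,0,0,0.1,0.0005,-0.048,-0.0571,0,0,0,0.1,0.0005,-0.054,-0.058,0,0,0,0.1,0.0006,-0.058,-0.058,0,0,0,0.1],
)

```text
clock: 11.17
eef_pos: [495.6, -275.4, 237.3]
tcp_rot: [-3.141, -0.0, -1.603]
contact_force: [-2.4, 3.7, 4.1]
opening: 0.248
```

drive_tool(
  targets=[0,0,0,0,0,0,0.1,0,0,0,0,0,0,0.1,0,0,0,0,0,0,0.1],
)

```text
clock: 11.42
eef_pos: [495.2, -275.4, 237.3]
tcp_rot: [-3.14, -0.0, -1.603]
contact_force: [2.3, 5.3, 4.5]
opening: 0.245
```

```bash
python3 - <<'E'
from h import *
inst()
E
```

```text
stand xyz [  -1.19 -217.82  237.28] [-3.1398e+00 -1.0000e-04 -1.6033e+00] F [2.3 5.3 4.5] T [ 0.74 -0.38 -0.17] op 0.245 11.4167
```

drive_tool(
  targets=[0,0,0,0,0,0,0.6,0,0,0,0,0,0,0.6,0,0,0,0,0,0,0.6,0,0,0,0,0,0,0.6,0,0,-0.01,0,0,0,0.6,0,0,-0.03,0,0,0,0.6,0,0,-0.05,0,0,0,0.7,0,0,-0.07,0,0,0,1,0,0,-0.09,0,0,0,1,0,0,-0.105,0,0,0,1,0,0,-0.105,0,0,0,1],
)

```text
clock: 12.33
eef_pos: [495.6, -276.2, 346.0]
tcp_rot: [-3.136, -0.003, -1.603]
contact_force: [1.3, -0.6, 0.2]
opening: 1.002
```

```bash
python3 - <<'E'
from h import *
delta(S([-1,155,325]),-.0422)
E
```

```text
at [ 495.6 -276.2  346. ] [-3.1365e+00 -2.8000e-03 -1.6033e+00] clock 12.3333 | shift [-0.3736 -0.0033  0.0199] rot [-0.0018 -0.0062 -1.5611]
```

drive_tool(
  targets=[-0.03,0,0,0,0,-0.11,1,-0.06,0,0,0,0,-0.22,1,-0.09,0,0,0,0,-0.33,1,-0.12,0,0,0,0,-0.44,1,-0.15,0,0,0,0,-0.55,1,-0.18,0,0,0,0,-0.66,1,-0.21,0,0,0,0,-0.77,1,-0.24,0,0,0,0,-0.88,1,-0.27,0,0,0,0,-0.99,1,-0.3,0,0.005,0,0,-1.1,1,-0.33,0,0.01,0,0,-1.21,1,-0.36,-0.003,0.015,0,0,-1.32,1],
)

```text
clock: 13.33
eef_pos: [508.3, 85.6, 326.4]
tcp_rot: [3.141, 0.0, -0.278]
contact_force: [0.3, -0.2, -0.6]
opening: 1.0
```

drive_tool(
  targets=[0,0,0,0,0,-0.12,1,0,0,0,0,0,-0.24,1,0,0,0,0,0,-0.24,1],
)

```text
clock: 13.58
eef_pos: [508.7, 84.8, 326.2]
tcp_rot: [3.141, 0.001, -0.036]
contact_force: [0.4, -0.0, -0.1]
opening: 0.998
```

```bash
python3 - <<'E'
from h import *;import pickle
delta(S([-1,155,325]),-.0422)
f=grab_frame("wrist");t=grab_frame("top");s=grab_frame("scene");pickle.dump((f,t,s),open("f4.pkl","wb"))
print(sense()["qpos"].round(2))
save(cv2.resize(f["color"],(800,600)),"w4")
A=dict(gtop=(0,155,215),idx=(15,155,155),c1=(31,260,150),c2=(-31,260,150),c3=(31,135,150),c4=(-31,135,150),mark=(25,197,155),roll=(0,100,167))
for k,v in A.items():print(k,(proj(f,S(v))*800/512).round())
E
```

```text
at [508.7  84.8 326.2] [ 3.1412e+00  1.1000e-03 -3.6400e-02] clock 13.5833 | shift [ 0.0019 -0.0123  0.0012] rot [0.0004 0.0011 0.0058]
[ 0.16  0.16  1.84 -0.    1.14  1.78]
gtop [[368. 329.]]
idx [[376. 253.]]
c1 [[157. 217.]]
c2 [[174. 336.]]
c3 [[417. 218.]]
c4 [[416. 337.]]
mark [[287. 232.]]
roll [[492. 291.]]
```

View pics/w4.png

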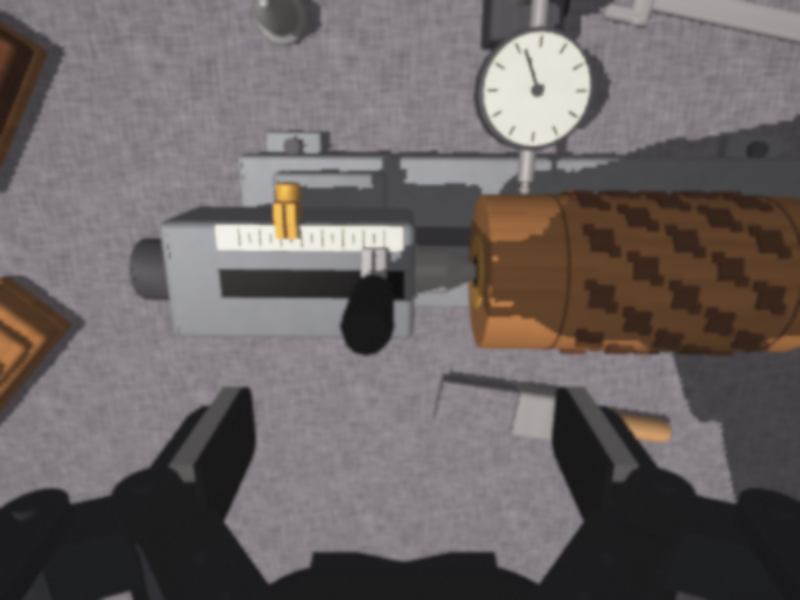

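The fit holds at the tail end: the handle top is at about (367,333) against a predicted (368,329). The plate line is near (375,250) and the brass line near (288,237). I'll enlarge these two.

```bash
python3 - <<'E'
from h import *;import pickle
f,t,s=pickle.load(open("f4.pkl","rb"))
c=f["color"][110:186,160:260];save(cv2.resize(c,None,fx=8,fy=8,interpolation=cv2.INTER_CUBIC)[:600],"w5")
E
```

```text
(no output)
```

View pics/w5.png

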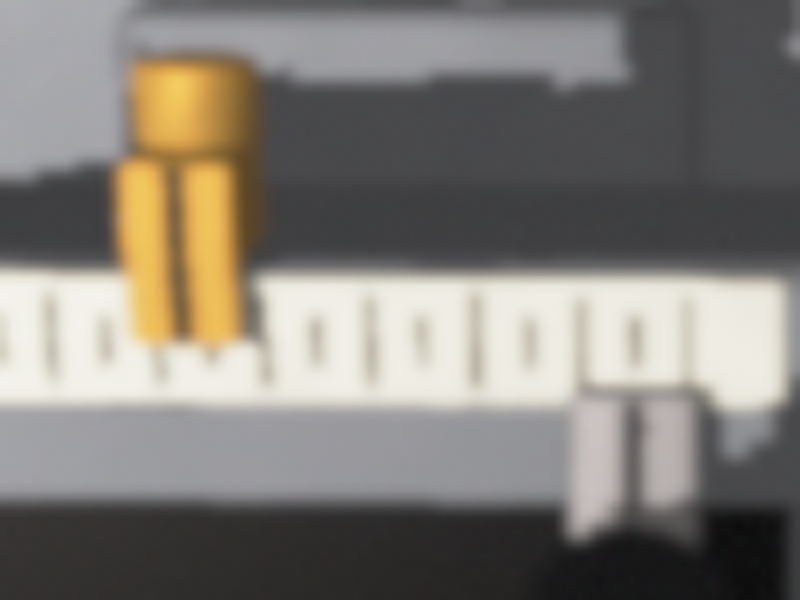

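The brass line's inner end is at crop (181,340) and the plate line's end is at (634,395).

```bash
python3 - <<'E'
from h import *;import pickle
f,t,s=pickle.load(open("f4.pkl","rb"))
for p in[(181,340),(634,395)]:
  w=atz(f,[159.56+p[0]/8,109.56+p[1]/8],155);print(R.from_euler('z',.0422).apply(w-[505.54,-57.86,0]))
w=atz(f,[367/1.5625,330/1.5625],215);print(R.from_euler('z',.0422).apply(w-[505.54,-57.86,0]))
delta(S([-1,155.5,249]),-.0422)
E
```

```text
[ 22.23201035 198.31644041 155.        ]
[ 17.19741455 156.13308899 155.        ]
[ -0.22196485 155.40751165 215.        ]
at [509.   84.  326.6] [ 3.1414e+00  4.0000e-04 -4.7700e-02] clock 13.7333 | shift [ 0.0015 -0.0136  0.0776] rot [ 0.0001  0.0004 -0.0055]
```

drive_tool(
  targets=[0.0015,-0.007,0,0,0,0,1,0.0015,-0.0138,0.005,0,0,0,1,0.0015,-0.0138,0.02,0,0,0,1,0.0015,-0.0138,0.035,0,0,0,1,0.0015,-0.0138,0.05,0,0,0,1,0.0015,-0.0138,0.06,0,0,0,1,0.0015,-0.0138,0.07,0,0,0,1,0.0015,-0.0138,0.0775,0,0,0,1,0.0015,-0.0138,0.0775,0,0,0,1,0.0015,-0.0138,0.0775,0,0,0,1],
)

```text
clock: 14.57
eef_pos: [511.3, 98.0, 249.3]
tcp_rot: [3.142, 0.0, -0.044]
contact_force: [0.7, 0.6, 0.3]
opening: 1.0
```

drive_tool(
  targets=[0,0,0,0,0,0,0.1,0,0,0,0,0,0,0.1,0,0,0,0,0,0,0.1,0,0,0,0,0,0,0.1,0,0,0,0,0,0,0.1,0,0,0,0,0,0,0.1,0,0,0,0,0,0,0.1],
  force=50,
)

```text
clock: 15.15
eef_pos: [511.4, 99.0, 250.0]
tcp_rot: [-3.139, -0.001, -0.044]
contact_force: [-1.8, 6.6, 3.9]
opening: 0.234
```

```bash
python3 - <<'E'
from h import *
inst()
delta(S([-1,155.5+42.2,249]),-.0422)
E
```

```text
stand xyz [ -0.73 156.99 249.96] [-3.1393e+00 -6.0000e-04 -4.3800e-02] F [-1.8  6.6  3.9] T [1.06 0.23 0.06] op 0.234 15.15
at [511.4  99.  250. ] [-3.1393e+00 -6.0000e-04 -4.3800e-02] clock 15.15 | shift [-0.0003 -0.0407  0.0011] rot [-0.0023 -0.0006 -0.0016]
```

drive_tool(
  targets=[0,-0.003,0,0,0,0,0.1,0,-0.007,0,0,0,0,0.1,0,-0.012,0,0,0,0,0.1,0,-0.017,0,0,0,0,0.1,0,-0.022,0,0,0,0,0.1,0,-0.027,0,0,0,0,0.1,0,-0.032,0,0,0,0,0.1,0,-0.036,0,0,0,0,0.1,0,-0.039,0,0,0,0,0.1,0,-0.041,0,0,0,0,0.1,0,-0.041,0,0,0,0,0.1,0,-0.041,0,0,0,0,0.1],
)

```text
clock: 16.15
eef_pos: [513.1, 137.3, 249.9]
tcp_rot: [3.138, -0.0, -0.042]
contact_force: [-1.2, -11.9, 8.0]
opening: 0.235
```

```bash
python3 - <<'E'
from h import *;import pickle
inst()
f=grab_frame("wrist");t=grab_frame("top");s=grab_frame("scene");pickle.dump((f,t,s),open("f5.pkl","wb"))
m=proj(f,S([20,197,155]))[0].astype(int);x0,y0=m-[30,22];print(x0,y0,m)
a=cv2.resize(f["color"],(400,300));sc=cv2.resize(s["color"][110:230,200:360],(400,300))
x0=max(x0,0);y0=max(y0,0)
b=cv2.resize(f["color"][y0:y0+34,x0:x0+90],(800,302),interpolation=cv2.INTER_CUBIC)[:300]
save(np.vstack([np.hstack([a,sc]),b]),"w6")
E
```

```text
stand xyz [ -0.65 195.26 249.95] [ 3.138e+00 -4.000e-04 -4.230e-02] F [ -1.2 -11.9   8. ] T [-1.75  0.11 -0.  ] op 0.235 16.15
222 169 [252 191]
```

View pics/w6.png

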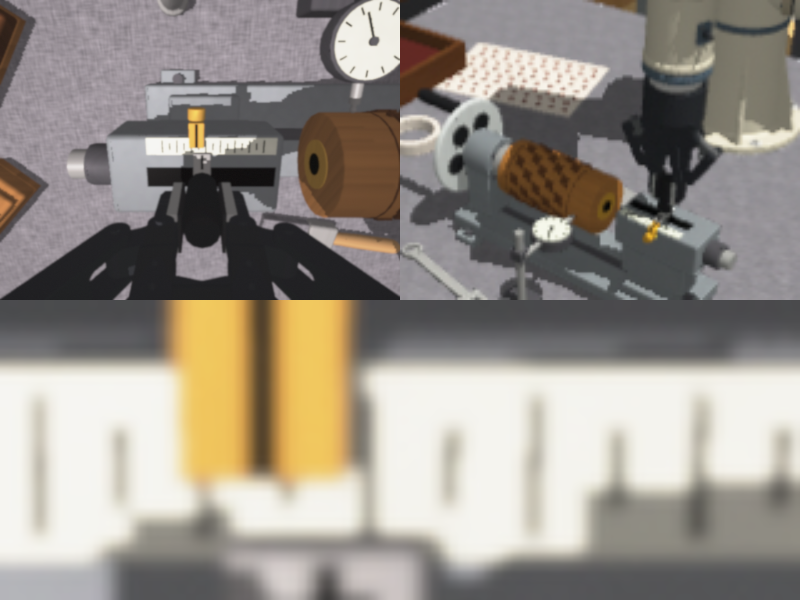

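The plate line is at crop (325,560) and the brass line's inner end at (262,475), so some mm are still to go.

```bash
python3 - <<'E'
from h import *;import pickle
f,t,s=pickle.load(open("f5.pkl","rb"))
for p in[(262,475),(325,560)]:
  w=atz(f,[221.56+p[0]/8.889,168.56+(p[1]-300)/8.889],155);print(R.from_euler('z',.0422).apply(w-[505.54,-57.86,0]))
E
```

```text
[ 22.08780433 197.57355309 155.        ]
[ 16.68063988 193.82050855 155.        ]
```

drive_tool(
  targets=[0,-0.001,0,0,0,0,0.1,0,-0.002,0,0,0,0,0.1,0,-0.003,0,0,0,0,0.1,0,-0.0038,0,0,0,0,0.1,0,-0.0038,0,0,0,0,0.1,0,-0.0038,0,0,0,0,0.1,0,-0.0038,0,0,0,0,0.1,0,-0.0038,0,0,0,0,0.1],
)

```text
clock: 16.97
eef_pos: [513.3, 140.8, 249.9]
tcp_rot: [3.138, -0.0, -0.043]
contact_force: [-1.1, -12.7, 7.7]
opening: 0.237
```

```bash
python3 - <<'E'
from h import *;import pickle
inst()
f=grab_frame("wrist");s=grab_frame("scene");t=grab_frame("top");pickle.dump((f,t,s),open("f6.pkl","wb"))
m=proj(f,S([20,197,155]))[0].astype(int);x0,y0=m-[30,20];print(x0,y0)
b=cv2.resize(f["color"][y0:y0+40,x0:x0+80],(800,400),interpolation=cv2.INTER_CUBIC)
c=cv2.resize(f["color"],(0,0),fx=.5,fy=.5)[:190]
g=s["color"][160:200,208:268] if 0 else s["color"][145:205,205:285]
o=np.zeros((600,800,3),np.uint8);o[:400]=b;o[400:590,:256]=c[:190];o[400:600,260:527]=cv2.resize(g,(267,200),interpolation=cv2.INTER_CUBIC)
tt=t["color"][168:228,280:370];o[400:578,530:797]=cv2.resize(tt,(267,178),interpolation=cv2.INTER_CUBIC);save(o,"w7")
E
```

```text
stand xyz [ -0.61 198.82 249.94] [ 3.1378e+00 -5.0000e-04 -4.2500e-02] F [ -1.1 -12.7   7.7] T [-1.83  0.12  0.04] op 0.237 16.9667
228 171
```

View pics/w7.png

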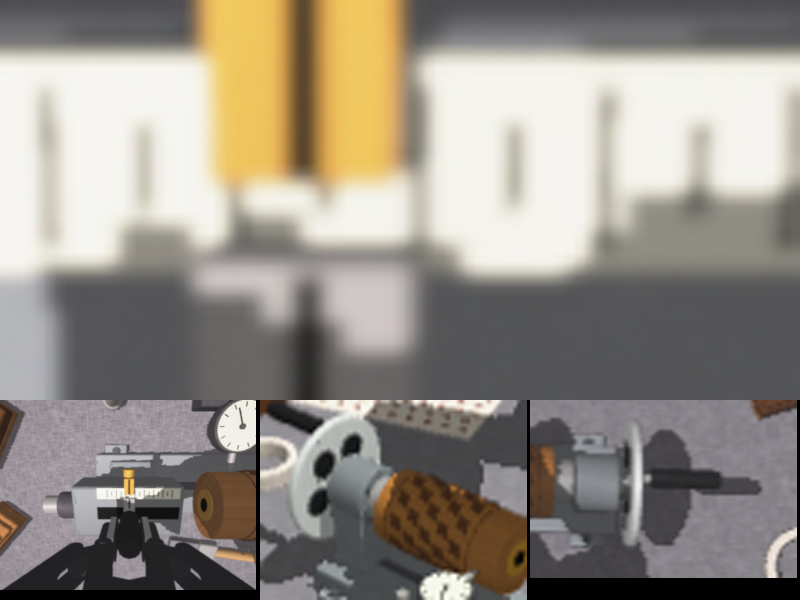

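The plate line's end at crop (309,275) now sits almost under the brass line's end at (303,180). The grip is upright in the top view. I'll do one numeric check on each.

```bash
python3 - <<'E'
from h import *;import pickle
f,t,s=pickle.load(open("f6.pkl","rb"))
for p in[(303,178),(309,278)]:
  w=atz(f,[227.55+p[0]/10,170.55+p[1]/10],155);print(R.from_euler('z',.0422).apply(w-[505.54,-57.86,0]))
# crank check: top crop grip centre line (657..720, 479), wheel rim rows 419..545 at u=633 
sc=267/90
for p,z in[((655,478),183),((718,480),183),((633,419),125),((633,546),125)]:
  w=atz(t,[280-.3+(p[0]-530)/sc,168-.3+(p[1]-400)/sc],z);print(R.from_euler('z',.0422).apply(w-[505.54,-57.86,0]))
E
```

```text
[ 22.03209304 197.49317971 155.        ]
[ 16.38120614 197.1786872  155.        ]
[  -0.40573894 -174.08318145  183.        ]
[  -1.20603459 -245.02566064  183.        ]
[  74.04040605 -154.8090959   125.        ]
[ -74.78636447 -156.16559276  125.        ]
```

```bash
python3 -c "
from h import *
inst();print(sign_off())"
```

```text
stand xyz [ -0.62 198.81 249.95] [ 3.1378e+00 -4.0000e-04 -4.2500e-02] F [ -1.3 -13.5   7.6] T [-1.86  0.1   0.04] op 0.232 17.1167
the job is handed in; nothing more can be done
None
```

I finished the job and handed it in at 17.1 s of the 69 s allowed.

- **Crank:** I held the crank grip and turned the roller clockwise to straight up, then on through one full turn, and let go there. At the first stop at the top I opened and re-closed the jaws to ease a 12 N pull on the tool. The arm's readings put the final grip position about 0.5 mm past the top, or about 0.5°. The top camera also showed the grip upright, to within about 1 mm.
- **Tail centre:** I then gripped the pull handle and drew it back about 41–42 mm. The arm is still holding it against the spring, with about 13 N on the tool.
- **Lines:** In the last close-up the plate line was 0.3 mm short of the brass line, which is within the accuracy of the reading, so I left it.
- **Surroundings:** Contact forces I read stayed below about 15 N. I saw no contact with the gauge, the brass mark or the things lying around, but I made no separate check that each loose item had not moved.

None of the checks disagreed with each other. The wrist and overhead cameras differed by about 2 mm on where the stand is, which matches their calibration. I used the arm's force readings to settle which was right before the final stop.

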